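# Release the grinding balls with the hooked rod

## Robot

A 6-joint arm with a two-finger parallel gripper is mounted at the origin on the work surface. World frame = base frame: x ahead of the robot, y to its left, z up, the work surface at z = 0. Lengths are in m, angles in rad, forces in N, time in s.
With the tool pointing down it reaches from about 0.275 to 0.75 m from the base axis. Payload 10.2 kg.
Tool frame: the origin (TCP) lies on the centre line of the jaws, within the pads' length; the fingertips stand 8 mm ahead of it and the grasp point (between the pads) lies 11 mm behind it (env.tcp_to_tips is the z of the fingertips in the tool frame, in m); z points along the fingers, x is the direction in which the jaws open and shut, and the axes are right-handed (so a half turn about z gives the same grasp; the last joint's range is limited). The gripper opens to 88 mm and grips with 3 to 60 N. Pads are 18 mm wide; open, the fingers measure 123 mm over their backs; the gripper's body (75 mm by 187 mm) begins 45 mm behind the grasp point.
Start: joints at [-1.37, 0.313, 1.498, -0, 1.331, -0.223], TCP at [0.216, -0.479, 0.247] pointing down, gripper open.
Joint ranges: [-2.94, 2.94], [-0.97, 2.17], [0.19, 2.56], [-1.23, 4.37], [0.02, 3.11], [-2.88, 2.88]. Speed limits (rad/s): [2.39, 2.39, 3.01, 3.14, 3.14, 3.14].

## Interface

Orientations are given as a unit quaternion [x, y, z, w].
In Python, from rig import env, eyes gives the robot as it stands.
- The arm moves only by the tool move_arm, never from a script. Its argument "increments" is a list that holds one entry, the list of rows, each a list of 7 numbers: the turn, a rotation vector about the tool's x, y, z in degrees, then the shift along the tool's x, y, z in units of 25 mm (1.0 is 25 mm), then the finger opening in mm, from 0 to 88.1. A call has 1 to 12 rows; each row shifts and turns the pose as measured when the row begins, along the tool's axes as they then stand; what a row does not reach is not made up. A row lasts 1/12 s, in which the tool goes at most 41.7 mm and 7.16 degrees, less where a joint would pass 70% of its speed; a pose out of reach is approached as far as the arm can. A call is refused whole if a number of a shift passes 1 or a number of a turn 7.16, either way. A call with a gripper value outside its range is refused whole. The fingers move at their own pace and stop on an object; "grip_force" is the grip in N (left out, the last holds). Time passes only in rows, so rows that do not move let the fingers close. It gives the time, the measured TCP pose, the force and the opening at its end, in the units of the state.
- env.state(): the state, without advancing time (a new reading comes with each control period).
- eyes.capture(name): name is "side" or "top" or "wrist"; returns a dict with "color" (480x640x3 uint8, red, green, blue), "depth" (480x640 float32, m along the optical axis (not along the pixel's ray), 0 where there is no reading), "fx", "fy", "cx", "cy" (pixels), "cam_to_world" (4x4, takes a point from camera to world coordinates). Camera axes: x right, y down, z forward; pixel columns grow to the right and rows downward; lengths in m; the calibration is good to about 2 mm. A picture is of the moment at which its call begins.
- env.hand_in(): hands the job in, once; it reports no verdict.
Trained networks look in the newest picture that a camera, given by its name, has taken for a name from the list of things; names that differ only in an ending like _2 or _b are one class to them, and where a whole thing is asked for, a point or a joint stands for the part that bears it (a point fixed in the world has none). Each returns a list of dicts, best first, with "conf" (0 to 1); they miss things now and then, are a little off and sometimes report something else, mostly with a low value. They report only what shows in the picture. A call takes as long as a camera call.
- eyes.boxes_of(camera, thing): "location" ([column, row] in pixels, amid what is visible of it).
- eyes.outline_of(camera, thing): "region" (480x640 bool, what is visible of it) and "location" ([column, row] in pixels, amid what is visible of it).
- eyes.mark_of(camera, thing): "location" ([column, row] in pixels: a listed point, or the origin of a listed thing).
The state is a dict: "time_s": time; "joint_pos": joint angles; "joint_velocities": joint speeds; "joint_torque": joint torques, N m; "tool_pos": TCP position; "eef_rot": TCP orientation; "force": force on the tool from outside, world axes, zero at the start; "ft_torque": the same for the moment, N m; "width": finger opening in m.
Only numpy, scipy, OpenCV 4.12 (cv2) and the standard library are available. Lean on these libraries where they do the work, as an engineer would, in place of code of your own. Each camera call takes 0.05 s, during which the arm holds its last target. There are 200 camera calls.

## Task

Pick up the hooked rod from its rest, put its hook down into the loop of the feeder's draw bolt and pull the bolt fully open, so that both grinding balls run down the chute into the steel bowl. Then lay the rod back in its rest as it was, lowering it all the way before letting go. Work the bolt only with the rod, never with the hand or the arm, leave the bolt open, do not touch the balls or the bowl, and leave everything else on the bench where it stands.

Things in the scene. Friction and masses are not known exactly. Their poses are not given: they have to be found in the camera images.
- rod_grip (a point): Grip point of the loose hooked rod (about 0.2 kg): black handle 130 long, 22 wide, 26 high, then an 8 mm steel shaft ending in a down-turned prong. x runs along the rod to the hook, z up as it lies. Point on the shaft's axis, mid-height of the handle, near the centre of mass; handle reaches 80 mm behind, 50 mm ahead of it. Grasp here across the 22 mm, firmly, to keep the rod level.
- rod_hook (a point): Middle of the rod's hook prong: 173 mm ahead of rod_grip along the rod and 20 mm below the shaft's axis. The prong reaches from the shaft down to 42 mm below the shaft's axis, leaning back 4 mm towards the handle at its tip. Axes as rod_grip.
- rest: Fixed wooden rest of the rod, left or right of the middle (swaps with rack). Origin at the underside of its 230 x 70 x 8 mm base, x along the rod to the hook, z up. U-shaped saddles, 16 mm long: at x -50 mm, floor 49 mm high (handle); at x 125 mm, floor 58 mm high (shaft). Slots about 34 mm wide, flaring upward, cheeks 20 mm tall. As the rod lies, rod_grip is at about x 15, y 0, z 62 mm here.
- feeder: Fixed ball feeder. Origin under its 10 mm base; x away from the robot, y down the chute, z up. Chute 46 mm wide, y -90 to 50 mm, walls up to 119 mm high. Bowl at y 102; plate 125 mm high behind it. The bolt comes out of the robot-side wall at y -10; its loop lies between two clear upright guards, 160 mm high, 70 mm apart inside, x -25 to -146 mm: too narrow for a hand, open above and in front.
- bolt (a joint): Travel of the steel draw bolt (m): at or near 0 it is shut and blocks the balls, 0.055 is fully open at its stop. It slides straight out along the feeder's -x (towards the robot). Its friction is about 3 N and it stays where it is left.
- bolt_loop (a point): Centre of the level rectangular loop of 8 mm round bar at the bolt's outer end, free above and below: opening 36 mm along the bolt (x), 48 mm across (y); the bar's top is 4 mm above this point, which is 98 mm above the bench and moves with the bolt. Axes as the feeder's.
- ball1_center (a point): Centre of the lower steel ball, 30 mm diameter, waiting in the chute against the bolt.
- ball2_center (a point): Centre of the upper steel ball, 30 mm diameter, waiting in the chute behind the first.
- bowl: Loose open steel bowl under the chute's lower end, straight sided, 100 mm across, 56 mm high, 4 mm wall; origin at the centre of its underside, z up.
- rack: Bystander: fixed grey tray of vials, 180 x 100 mm, 55 mm high; origin under its centre. It may change places with the rest.
- dish: Bystander: loose lidded glass dish, 84 mm across, 18 mm high; origin under its centre.
- reagent: Bystander: loose amber bottle, 72 mm across, 150 mm high; origin under its centre.
- jar: Bystander: loose white jar, 70 mm across, 80 mm high; origin under its centre.
- beaker: Bystander: loose glass beaker, 68 mm across, 85 mm high; origin under its centre.
- screwdriver: Bystander: loose screwdriver lying on the bench, under 30 mm high; origin under it.

How it is judged:
On the way, in this order (a step that is already met when the one before it is completed fails the run):
1. the bolt has been pulled open (45 mm or more) with the rod's hook (value of joint bolt above 0.045 m and distance between rod_hook and bolt_loop below 0.04 m), for 0.05 s.
2. the rod is lowered into its rest (within 10 mm of lying) while still held (x of rod_grip in the frame of rest between -0.01 and 0.04 m and y of rod_grip in the frame of rest between -0.012 and 0.012 m and z of rod_grip in the frame of rest between 0.055 and 0.072 m and y of rod_hook in the frame of rest between -0.03 and 0.03 m and x of rod_hook in the frame of rest above 0.15 m and z of rod_hook in the frame of rest below 0.055 m and contact force between the fingers and rod above 0.5 N), for 0.05 s.
At the end, for the whole second after the job is handed in: The bolt is open by 45 mm or more; both balls lie in the upright bowl; the rod lies at rest in both saddles of its rest, hook the same way as at the start and pointing down, within 25 mm lengthwise of its middle place; nothing is moving (value of joint bolt above 0.045 m and horizontal distance between each of ball1_center, ball2_center and bowl below 0.04 m and z of each of ball1_center, ball2_center in the frame of bowl below 0.055 m and angle between bowl's own z axis and vertical below 0.1 rad and x of rod_grip in the frame of rest between -0.01 and 0.04 m and y of rod_grip in the frame of rest between -0.012 and 0.012 m and z of rod_grip in the frame of rest between 0.055 and 0.066 m and y of rod_hook in the frame of rest between -0.03 and 0.03 m and x of rod_hook in the frame of rest above 0.15 m and z of rod_hook in the frame of rest below 0.055 m and linear speed of rod below 0.02 m/s and linear speed of each of ball1, ball2 below 0.05 m/s); the robot touches nothing.
It fails at once if the hand or arm touches the bolt (contact force between any of the fingers, the arm and bolt above 0.5 N).
It fails at once if the hand, arm or rod touches a ball or the bowl (contact force between any of the fingers, the arm, rod and ball1 above 0.5 N or contact force between any of the fingers, the arm, rod and ball2 above 0.5 N or contact force between any of the fingers, the arm, rod and bowl above 0.5 N).
It fails at once if a bystander is moved by more than 30 mm, or tipped over (distance of any of dish, reagent, jar, beaker, screwdriver from where it was at the start of the episode above 0.03 m or angle between any of dish, reagent, jar, beaker's own z axis and vertical above 0.5 rad).
It also fails if it takes over 54 s, if anything falls off the work surface, if the arm or the gripper's body presses on something with over 40 N, if the wrist force passes 120 N, or if a joint passes its speed limit or range.

## Working session

There is one attempt and no reset: what is moved stays moved. The work goes in short steps, Python scripts to look and compute and a tool call to move; the robot and the scene stay as the last step left them, time stands still between calls to the robot, and variables do not carry over. Pictures are saved under pics/ and viewed, about 8 in all and at most 12, crops included, and the job is handed in when it is done.

Besides the shell and the picture viewer there is one more tool, called after "Call:" as name(argument=value, ...) on one line, values as JSON. move_arm: Moves the arm, as the interface text tells. Its arguments: {"type":"object","properties":{"increments":{"type":"array","items":{"type":"array","items":{"type":"array","items":{"type":"number"}}}},"grip_force":{"type":"number"}},"required":["increments"]}

```bash
ls; mkdir -p pics
cat > h.py <<'E'
from rig import env, eyes
import numpy as np, cv2
from scipy.spatial.transform import Rotation as R
def px(c,u,v,z=None,r=2):
    """pixel -> world; by depth, or on plane of height z"""
    M=c["cam_to_world"]; u=float(u);v=float(v)
    ray=np.array([(u-c["cx"])/c["fx"],(v-c["cy"])/c["fy"],1])
    if z is None:
        p=c["depth"][max(0,int(v)-r):int(v)+r+1,max(0,int(u)-r):int(u)+r+1]; p=p[p>0]
        d=np.median(p) if p.size else np.nan
    else:
        d=(z-M[2,3])/(M[:3,:3]@ray)[2]
    return M[:3,:3]@(ray*d)+M[:3,3]
def save(c,n): cv2.imwrite(f"pics/{n}.png",c["color"][:,:,::-1])
E
python3 - <<'E'
from h import *
np.set_printoptions(precision=4,suppress=True)
Z=dict(rod_grip=.062,rod_hook=.042,rest=0,feeder=0,bolt_loop=.098,bowl=0,rack=0,dish=0,reagent=0,jar=0,beaker=0,screwdriver=0)
for cam in("top","side"):
    c=eyes.capture(cam);save(c,cam+"0");print(cam,c["cam_to_world"][:3,3])
    for t in list(Z)+["ball1_center","ball2_center"]:
        for m in eyes.mark_of(cam,t)[:2]:
            print(t,round(m["conf"],2),np.round(m["location"]),"plane",px(c,*m["location"],Z.get(t,.1)),"depth",px(c,*m["location"]))
s=env.state();print(s["tool_pos"],s["eef_rot"],s["time_s"],R.from_quat(s["eef_rot"]).as_matrix())
E
```

```text
pics
top [0.3729 0.032  1.2984]
rod_grip 0.81 [468. 291.] plane [ 0.4669 -0.3165  0.062 ] depth [ 0.4662 -0.3139  0.071 ]
rest 0.69 [465. 303.] plane [ 0.4426 -0.3231  0.    ] depth [ 0.4422 -0.3209  0.0082]
feeder 0.65 [321. 200.] plane [0.7128 0.0224 0.    ] depth [0.6932 0.0229 0.0749]
feeder 0.24 [376. 309.] plane [ 0.4326 -0.1056 -0.    ] depth [ 0.432  -0.1043  0.0125]
bolt_loop 0.63 [330. 214.] plane [0.6528 0.0031 0.098 ] depth [0.6733 0.001  0.0103]
bowl 0.72 [284. 195.] plane [0.7265 0.1159 0.    ] depth [0.7221 0.1149 0.0164]
dish 0.83 [288. 283.] plane [0.5015 0.1112 0.    ] depth [0.4996 0.11   0.0194]
reagent 0.74 [519. 239.] plane [ 0.5986 -0.4712  0.    ] depth [ 0.5826 -0.4355  0.0922]
reagent 0.56 [288. 286.] plane [0.4934 0.1113 0.    ] depth [0.4916 0.1101 0.0193]
jar 0.57 [135. 240.] plane [0.6205 0.4938 0.    ] depth [0.6054 0.4657 0.0791]
beaker 0.79 [133. 296.] plane [ 0.48    0.4934 -0.    ] depth [0.4734 0.4652 0.0794]
beaker 0.24 [216. 297.] plane [ 0.473   0.2875 -0.    ] depth [0.4693 0.2781 0.0478]
screwdriver 0.6 [131. 240.] plane [0.6195 0.5033 0.    ]
[... 1172 characters left out ...]
 [0.4874 0.1206 0.0173]
reagent 0.93 [383. 187.] plane [ 0.6037 -0.4674  0.    ] depth [ 0.5899 -0.428   0.0319]
jar 0.73 [243. 387.] plane [0.6209 0.497  0.    ] depth [0.599  0.5225 0.0488]
beaker 0.62 [286. 407.] plane [ 0.488   0.5007 -0.    ] depth [0.4693 0.5286 0.0535]
screwdriver 0.66 [395. 264.] plane [ 0.4198 -0.1047  0.    ] depth [ 0.4185 -0.1004  0.0045]
ball1_center 0.41 [298. 232.] plane [ 0.7169 -0.0134  0.1   ] depth [0.6855 0.041  0.156 ]
ball2_center 0.47 [299. 225.] plane [ 0.7294 -0.0471  0.1   ] depth [ 0.7247 -0.0388  0.1083]
[ 0.2159 -0.4786  0.2467] [ 0.84   -0.5426 -0.      0.    ] 1.5 [[ 0.4112 -0.9115 -0.    ]
 [-0.9115 -0.4112 -0.    ]
 [ 0.      0.0001 -1.    ]]
```

Run:
```python
import cv2
a=cv2.imread("pics/top0.png");b=a[130:370,250:570]
cv2.imwrite("pics/top0c.png",cv2.resize(b,(800,600),interpolation=2))
```

```text
(no output)
```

View pics/top0c.png

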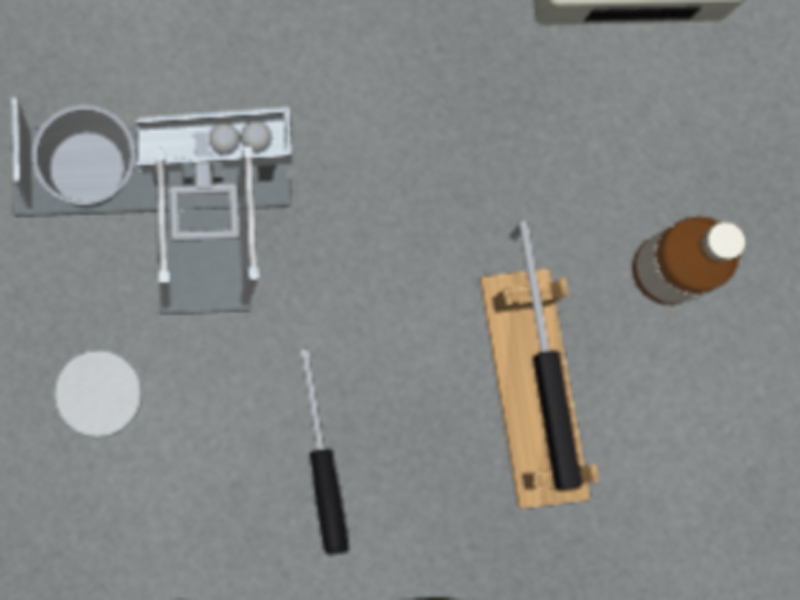

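View pics/side0.png

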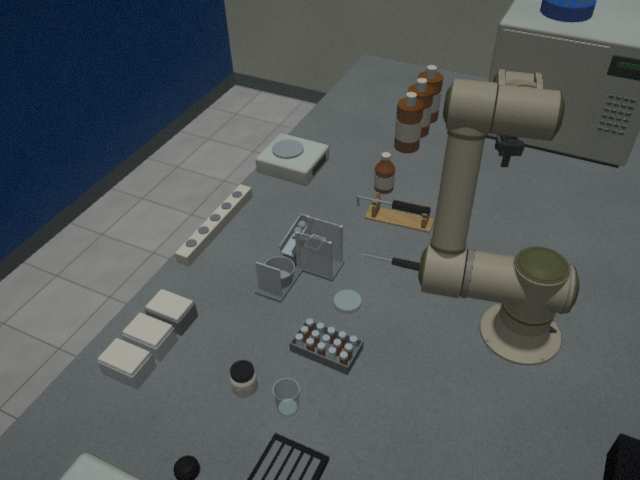

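The top crop shows the rod in the right-hand rest, from the handle (558,420 in the crop) to the hook (522,226). The feeder loop is centred at about crop (206,211), which is pixel (332,214), between the guards, with the balls at crop (225,138) and (257,136). Next I measure the rod and loop more precisely.

Run:
```python
from h import *
np.set_printoptions(precision=4,suppress=True)
c=eyes.capture("top")
f=lambda x,y,z=None:px(c,250+x/2.5,130+y/2.5,z,1)
print("handle front/back",f(547,353,.075),f(568,488,.075),"z",f(558,420))
print("hook end",f(523,224,.066))
for p in[(172,187),(234,186),(237,236),(175,237)]:print("loop",f(*p,.102))
for p in[(160,160),(248,155),(164,275),(254,272)]:print("guard",f(*p,.16), f(*p))
print("chute top",f(137,120,.119),f(290,109,.119),f(290,157,.119),f(138,163,.119))
print("base slab",f(15,215,.01),f(290,206,.01),f(160,313,.01),f(250,310,.01))
for p in[(482,278),(547,270),(520,507),(590,498)]:print("rest base",f(*p,.008))
for t in("rod_grip","bolt_loop"):
  o=eyes.outline_of("top",t)
  for q in o[:1]:
    v,u=np.nonzero(q["region"]);print(t,q["conf"],len(u),np.round(q["location"]))
    P=np.array([px(c,a,b,None,0) for a,b in zip(u,v)])
    if t=="rod_grip":
        d=P[P[:,2]>.04]; 
        vx=cv2.fitLine(d[:,:2].astype(np.float32),cv2.DIST_HUBER,0,.01,.01).ravel();print(vx,"yaw",np.degrees(np.arctan(vx[1]/vx[0])),d.min(0),d.max(0))
    else: print(P.min(0),P.max(0),np.median(P,0))
```

```text
handle front/back [ 0.5114 -0.3179  0.075 ] [ 0.3863 -0.3277  0.075 ] z [ 0.4488 -0.3237  0.0737]
hook end [ 0.6373 -0.3069  0.066 ]
loop [0.6735 0.0293 0.102 ]
loop [ 0.673  -0.0288  0.102 ]
loop [ 0.625 -0.03   0.102]
loop [0.6255 0.0277 0.102 ]
guard [0.684  0.0396 0.16  ] [0.6844 0.0396 0.1588]
guard [ 0.6867 -0.0394  0.16  ] [ 0.6867 -0.0394  0.1598]
guard [0.5794 0.0385 0.16  ] [0.5793 0.0385 0.1603]
guard [ 0.58   -0.0409  0.16  ] [ 0.58   -0.0409  0.1602]
chute top [0.7343 0.0604 0.119 ] [ 0.7413 -0.0827  0.119 ] [ 0.695  -0.0808  0.119 ] [0.6929 0.0603 0.119 ]
base slab [0.6717 0.1876 0.01  ] [ 0.6739 -0.0892  0.01  ] [0.5684 0.0442 0.01  ] [ 0.5691 -0.0451  0.01  ]
rest base [ 0.5958 -0.2779  0.008 ]
rest base [ 0.6022 -0.3434  0.008 ]
rest base [ 0.3701 -0.2995  0.008 ]
rest base [ 0.3769 -0.3679  0.008 ]
rod_grip 0.65 877 [472. 289.]
[ 0.9968  0.0798  0.4941 -0.3186] yaw 4.57971 [ 0.3845 -0.3485  0.0417] [ 0.6412 -0.3036  0.0829]
bolt_loop 0.78 340 [332. 208.]
[ 0.6234 -0.0363  0.0072] [0.7228 0.0318 0.1108] [ 0.6654 -0.0021  0.1026]
```

Call:
move_arm(increments=[[[0,0,6.5,0,0,0,70],[0,0,6.5,0,0,0,70],[0,0,6.6,0,0,0,70],[0,0,0,-0.5,-0.9,0.2,70],[0,0,0,-0.5,-0.9,0.2,70],[0,0,0,-0.5,-0.9,0.2,70],[0,0,0,-0.5,-0.9,0.2,70],[0,0,0,-0.5,-0.9,0.2,70],[0,0,0,-0.5,-0.9,0.2,70],[0,0,0,-0.5,-0.9,0.2,70],[0,0,0,-0.5,-0.9,0.2,70],[0,0,0,-0.5,-0.9,0.2,70]]], grip_force=50)

```text
time_s: 2.65
tool_pos: [0.4158, -0.3513, 0.2006]
eef_rot: [0.727, -0.687, 0.001, 0.001]
force: [-0.0, -0.8, 0.5]
width: 0.0698
```

```bash
cat >> h.py <<'E'
def go(p,yaw):
    """tool-frame turn and shift (25 mm units) to TCP p with rod yaw (deg), tool down; shift in present axes"""
    s=env.state();M=R.from_quat(s["eef_rot"])
    y=np.radians(yaw);x=np.array([np.sin(y),-np.cos(y),0]);z=np.array([0,0,-1.])
    T=R.from_matrix(np.c_[x,np.cross(z,x),z])
    print("t",s["time_s"],"tcp",s["tool_pos"],"w",s["width"],"F",s["force"])
    print("turn",(M.inv()*T).as_rotvec(degrees=True).round(2),"shift now-axes",(M.inv().apply(np.array(p)-s["tool_pos"])/.025).round(3),"target-axes",(T.inv().apply(np.array(p)-s["tool_pos"])/.025).round(3))
np.set_printoptions(precision=4,suppress=True)
E
python3 -c "
from h import *
go([.462,-.322,.16],4.8)
c=eyes.capture('wrist');save(c,'w1')
for t in('rod_grip','rod_hook','rest'):
  for m in eyes.mark_of('wrist',t)[:1]:print(t,m['conf'],m['location'],px(c,*m['location'],dict(rod_grip=.062,rod_hook=.042,rest=0)[t]),px(c,*m['location']))
"
```

```text
t 2.65 tcp [ 0.4158 -0.3513  0.2006] w 0.06984895624600632 F [-0.0362 -0.8305  0.5094]
turn [-0.   -0.21 -1.61] shift now-axes [-1.072 -1.91   1.622] target-axes [-1.012 -1.94   1.626]
rod_grip 0.63 [288.9, 169.5] [ 0.4674 -0.3253  0.062 ] [ 0.4681 -0.3264  0.0755]
rest 0.94 [293.8, 187.4] [ 0.4472 -0.3256  0.    ] [ 0.4551 -0.3305  0.0753]
```

View pics/w1.png

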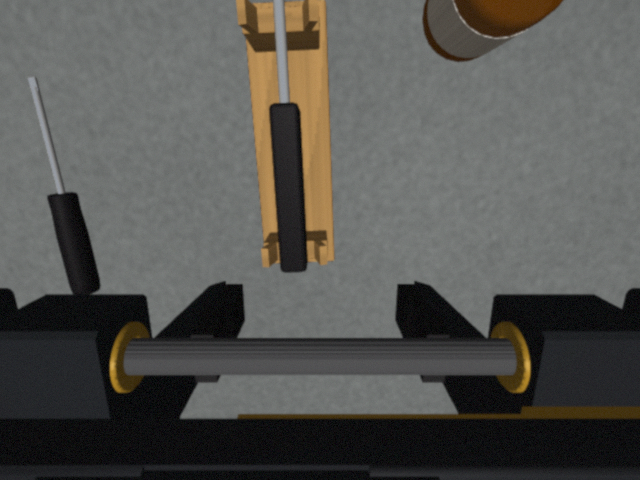

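The wrist view shows the handle from about (284,104) to (293,270), with the rest squarely beneath it and both saddles clear of the grip point. I refine the rod axis from this view.

```bash
python3 -c "
from h import *
c=eyes.capture('wrist')
a,b=px(c,285,105,.075),px(c,293,270,.070);d=a-b
print(a,b,np.hypot(*d[:2]),np.degrees(np.arctan2(d[1],d[0])))
print('rest',px(c,262,264,.008),px(c,333,262,.008),px(c,246,34,.008),px(c,327,33,.008))
u=d/np.hypot(*d[:2]);g=(a-.05*u+b+.08*u)/2;print('grip',g)
go([g[0],g[1],.15],np.degrees(np.arctan2(d[1],d[0])))
"
```

```text
[ 0.512  -0.3228  0.075 ] [ 0.3858 -0.3327  0.07  ] 0.12653292320019285 4.518103600554145
rest [ 0.3684 -0.2976  0.008 ] [ 0.3745 -0.3691  0.008 ] [ 0.5743 -0.2813  0.008 ] [ 0.5791 -0.3503  0.008 ]
grip [ 0.4639 -0.3266  0.0731]
t 2.9 tcp [ 0.4144 -0.3525  0.2009] w 0.0701162034446931 F [-0.4064 -0.498  -0.3577]
turn [ 0.01 -0.22 -1.33] shift now-axes [-0.934 -2.035  2.033] target-axes [-0.879 -2.056  2.037]
```

Call:
move_arm(increments=[[[0,-0.2,-1.5,0,0,0,70],[0,0,0,-0.32,-0.68,0.6,70],[0,0,0,-0.32,-0.68,0.6,70],[0,0,0,-0.32,-0.68,0.6,70],[0,0,0,0,0,0.2,70],[0,0,0,0,0,0,70]]])

```text
time_s: 3.4
tool_pos: [0.4601, -0.3305, 0.152]
eef_rot: [0.732, -0.681, 0.003, 0.001]
force: [-0.6, -0.1, 0.1]
width: 0.0703
```

```bash
python3 -c "
from h import *
go([.463,-.3245,.051],4.7)
"
```

```text
t 3.4 tcp [ 0.4601 -0.3305  0.152 ] w 0.07026637625165176 F [-0.635  -0.1301  0.0854]
turn [-0.11 -0.33 -0.54] shift now-axes [-0.256 -0.126  4.04 ] target-axes [-0.231 -0.136  4.042]
```

Call:
move_arm(increments=[[[-0.1,-0.3,-0.6,-0.24,-0.13,0,70],[0,0,0,0,0,0.6,70],[0,0,0,0,0,0.6,70],[0,0,0,0,0,0.6,70],[0,0,0,0,0,0.6,70],[0,0,0,0,0,0.6,70],[0,0,0,0,0,0.5,70],[0,0,0,0,0,0.3,70],[0,0,0,0,0,0.1,70],[0,0,0,0,0,0,70]]])

```text
time_s: 4.23
tool_pos: [0.4591, -0.3326, 0.0607]
eef_rot: [0.734, -0.679, 0.006, 0.001]
force: [-0.2, 0.3, 1.0]
width: 0.0702
```

```bash
python3 -c "
from h import *
go([.463,-.3245,.051],4.7)
"
```

```text
t 4.2333 tcp [ 0.4591 -0.3326  0.0607] w 0.07017844528570473 F [-0.2119  0.2988  1.0113]
turn [-0.42 -0.6  -0.28] shift now-axes [-0.316 -0.178  0.385] target-axes [-0.311 -0.182  0.387]
```

Call:
move_arm(increments=[[[-0.4,-0.6,-0.3,-0.3,-0.18,0.2,70],[0,0,0,-0.04,-0.03,0.2,70],[0,0,0,0,0,0,70]]])

```text
time_s: 4.48
tool_pos: [0.4645, -0.3241, 0.0521]
eef_rot: [0.736, -0.677, 0.001, -0.0]
force: [-0.2, -0.4, 0.4]
width: 0.0702
```

```bash
python3 -c "
from h import *
go([.463,-.3245,.051],4.7)
"
```

```text
t 4.4833 tcp [ 0.4645 -0.3241  0.0521] w 0.0701792106985438 F [-0.2283 -0.3735  0.3939]
turn [-0.11 -0.09  0.01] shift now-axes [0.01  0.061 0.045] target-axes [0.01  0.061 0.045]
```

Good. Close, firmly.

Call:
move_arm(increments=[[[0,0,0,0,0.05,0.04,5],[0,0,0,0,0,0,5],[0,0,0,0,0,0,5],[0,0,0,0,0,0,5],[0,0,0,0,0,0,5],[0,0,0,0,0,0,5],[0,0,0,0,0,0,5],[0,0,0,0,0,0,5]]], grip_force=55)

```text
time_s: 5.15
tool_pos: [0.4637, -0.3243, 0.0521]
eef_rot: [0.736, -0.677, 0.002, -0.0]
force: [0.6, 0.1, -1.6]
width: 0.0214
```

Call:
move_arm(increments=[[[0,0,0,0,0,-0.2,5],[0,0,0,0,0,-0.4,5],[0,0,0,0,0,-0.6,5],[0,0,0,0,0,-0.7,5],[0,0,0,0,0,-0.7,5],[0,0,0,0,0,-0.7,5],[0,0,0,0,0,-0.7,5],[0,0,0,0,0,-0.7,5],[0,0,0,0,0,-0.7,5],[0,0,0,0,0,-0.7,5],[0,0,0,0,0,-0.3,5],[0,0,0,0,0,0,5]]])

```text
time_s: 6.15
tool_pos: [0.4615, -0.3221, 0.225]
eef_rot: [0.736, -0.677, 0.0, -0.0]
force: [0.6, -0.1, -2.4]
width: 0.0214
```

```bash
python3 -c "
from h import *
go([.4637,-.3243,.21],4.7)
go([.479,-.003,.21],.8)
c=eyes.capture('side');save(c,'s2')
cv2.imwrite('pics/s2.png',cv2.resize(c['color'][100:300,250:490,::-1],(720,600)))
for t in('rod_grip','rod_hook'):
  for m in eyes.mark_of('side',t)[:1]:print(t,m['conf'],m['location'],px(c,*m['location']))
"
```

```text
t 6.15 tcp [ 0.4615 -0.3221  0.225 ] w 0.021360987548109056 F [ 0.5698 -0.1251 -2.3833]
turn [-0.02 -0.01  0.06] shift now-axes [ 0.093 -0.08   0.601] target-axes [ 0.093 -0.08   0.601]
t 6.15 tcp [ 0.4615 -0.3221  0.225 ] w 0.021360987548109056 F [ 0.5698 -0.1251 -2.3833]
turn [-0.02 -0.01  3.96] shift now-axes [-12.664  -1.756   0.6  ] target-axes [-12.755  -0.877   0.601]
rod_grip 0.55 [409.4, 163.2] [ 0.4433 -0.2348  0.3016]
rod_hook 0.52 [359.9, 162.5] [ 0.7411 -0.5702  0.0016]
```

View pics/s2.png

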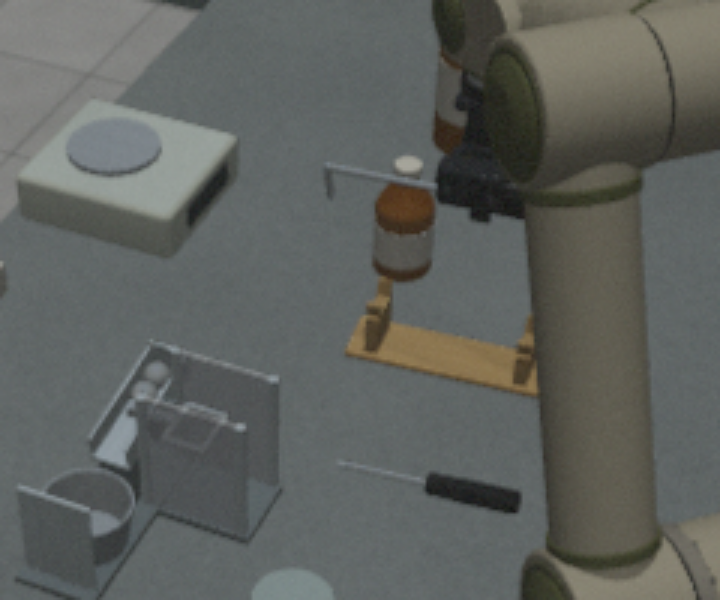

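The rod is held level, with the hook at crop (328,180), clear above the rest. Next I swing it over the loop.

Call:
move_arm(increments=[[[0,0,4.0,0,0,0,5],[0,0,0,-0.5,0,0,5],[0,0,0,-0.9,-0.07,0,5],[0,0,0,-1,-0.07,0,5],[0,0,0,-1,-0.07,0,5],[0,0,0,-1,-0.07,0,5],[0,0,0,-1,-0.07,0,5],[0,0,0,-1,-0.07,0,5],[0,0,0,-1,-0.07,0,5],[0,0,0,-1,-0.07,0,5],[0,0,0,-1,-0.07,0,5],[0,0,0,-1,-0.07,0,5]]])

```text
time_s: 7.3
tool_pos: [0.4666, -0.0433, 0.2121]
eef_rot: [0.716, -0.698, -0.014, 0.001]
force: [-0.5, 0.1, -2.2]
width: 0.0214
```

```bash
python3 -c "
from h import *
go([.479,-.003,.21],.8)
"
```

```text
t 7.3 tcp [ 0.4666 -0.0433  0.2121] w 0.021431770935033654 F [-0.5086  0.1154 -2.1865]
turn [1.25 1.04 0.65] shift now-axes [-1.599 -0.54   0.102] target-axes [-1.607 -0.52   0.084]
```

Call:
move_arm(increments=[[[1.2,1.0,0.6,-0.4,-0.2,-0.1,5],[0,0,0,-0.4,-0.2,-0.1,5],[0,0,0,-0.4,-0.1,0,5],[0,0,0,0,0,0,5],[0,0,0,0,0,0,5]]])

```text
time_s: 7.72
tool_pos: [0.4742, -0.0029, 0.2135]
eef_rot: [0.718, -0.696, -0.004, 0.001]
force: [-0.6, -0.4, -2.4]
width: 0.0215
```

```bash
python3 -c "
from h import *
go([.479,-.003,.21],.8)
c=eyes.capture('top')
cv2.imwrite('pics/t3.png',cv2.resize(c['color'][150:270,260:420,::-1],(800,600),interpolation=2))
for t in('rod_hook','bolt_loop'):
  for m in eyes.mark_of('top',t)[:1]:print(t,m['conf'],m['location'],px(c,*m['location'],.2 if t=='rod_hook' else .098),px(c,*m['location']))
"
```

```text
t 7.7167 tcp [ 0.4742 -0.0029  0.2135] w 0.021519728368052393 F [-0.6383 -0.3696 -2.3978]
turn [0.48 0.25 1.  ] shift now-axes [ 0.011 -0.194  0.137] target-axes [ 0.007 -0.193  0.139]
rod_hook 0.77 [330.0, 205.5] [0.6467 0.0055 0.2   ] [0.6409 0.006  0.2233]
bolt_loop 0.65 [329.9, 213.3] [0.6533 0.0038 0.098 ] [0.6731 0.0018 0.0133]
```

View pics/t3.png

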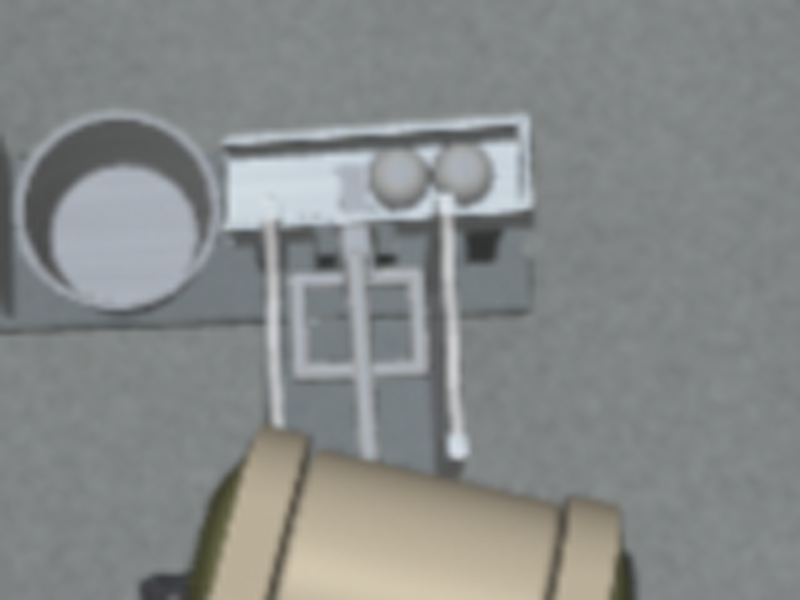

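Hook end is at crop (355,240), directly above the loop (centre crop (360,322), shifted by parallax), and the bolt is still shut with the balls held. I descend in stages.

Call:
move_arm(increments=[[[0.5,0.2,1.0,0,-0.18,0,5],[0,0,0,0,0,0.5,5],[0,0,0,0,0,0.6,5],[0,0,0,0,0,0.6,5],[0,0,0,0,0,0.5,5],[0,0,0,0,0,0.3,5],[0,0,0,0,0,0,5]]])

```text
time_s: 8.45
tool_pos: [0.4811, -0.0075, 0.1491]
eef_rot: [0.707, -0.707, 0.003, -0.002]
force: [-0.4, -0.3, -2.3]
width: 0.0216
```

```bash
python3 -c "
from h import *
go([.478,-.003,.107],.8)
"
```

```text
t 8.45 tcp [ 0.4811 -0.0075  0.1491] w 0.021596779140261074 F [-0.3847 -0.2903 -2.3303]
turn [-0.38 -0.08 -0.76] shift now-axes [-0.183  0.133  1.683] target-axes [-0.182  0.12   1.684]
```

Call:
move_arm(increments=[[[-0.4,-0.1,-0.6,-0.16,0.1,0.1,5],[0,0,0,0,0,0,5]]])

```text
time_s: 8.62
tool_pos: [0.4787, -0.0038, 0.1468]
eef_rot: [0.711, -0.703, -0.0, 0.0]
force: [-0.2, -0.5, -3.1]
width: 0.0216
```

```bash
python3 -c "
from h import *
go([.478,-.003,.107],.8)
c=eyes.capture('side')
cv2.imwrite('pics/s4.png',cv2.resize(c['color'][190:290,260:400,::-1],(800,571),interpolation=2))
"
```

```text
t 8.6167 tcp [ 0.4787 -0.0038  0.1468] w 0.021550239621916503 F [-0.1917 -0.4869 -3.1493]
turn [ 0.03  0.02 -0.19] shift now-axes [-0.032  0.028  1.593] target-axes [-0.032  0.029  1.593]
```

View pics/s4.png

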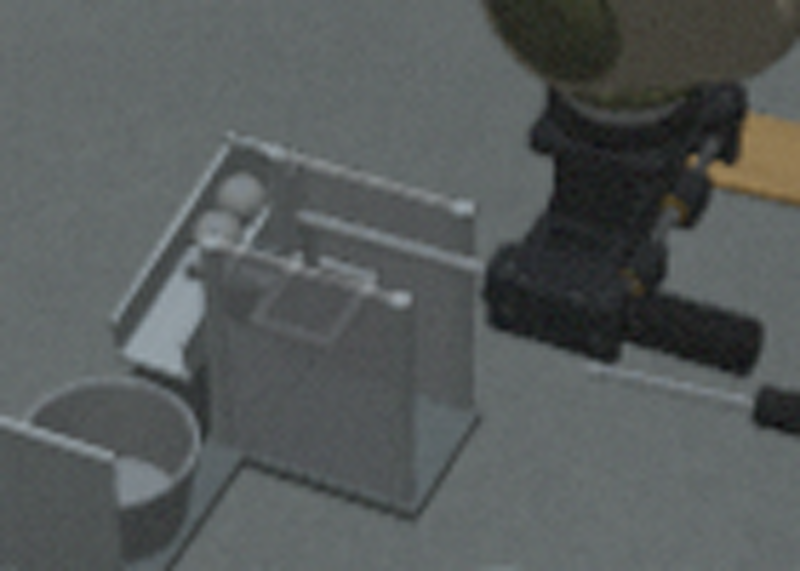

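Hook end shows at about crop (303,215), inside the guards and above the loop (corners (285,262), (375,285), (325,340), (255,320)). I check the alignment numerically in this view.

```bash
python3 -c "
from h import *
c=eyes.capture('side')
f=lambda x,y,z:px(c,260+x*.175,190+y*.175,z)
print('shaft end',f(302,214,.162))
q=[(285,262),(375,285),(325,340),(255,320)]
P=np.array([f(*p,.102) for p in q]);print(P,P.mean(0))
print('guards',f(275,152,.16),f(462,207,.16),f(208,243,.16),f(400,299,.16))
a=px(c,*eyes.mark_of('side','rod_hook')[0]['location'],.138);print(a)
c=eyes.capture('top');m=eyes.mark_of('top','rod_hook');print([(k['conf'],k['location'],px(c,*k['location'],.138)) for k in m[:1]])
d=c['depth'];o=eyes.outline_of('top','rod_hook')
v,u=np.nonzero(o[0]['region']);P=np.array([px(c,a,b,None,0) for a,b in zip(u,v)]);s=P[(P[:,2]>.14)&(P[:,2]<.18)&(P[:,0]>.56)]
print(len(s),s[:,0].max()); 
for x in(.57,.6,.63,.65):
  k=s[abs(s[:,0]-x)<.012];print(x,len(k),k.mean(0) if len(k) else '')
"
```

```text
shaft end [0.6512 0.0079 0.162 ]
[[ 0.674  -0.0129  0.102 ]
 [ 0.6213 -0.0168  0.102 ]
 [ 0.6267  0.0334  0.102 ]
 [ 0.6677  0.0352  0.102 ]] [0.6474 0.0097 0.102 ]
guards [ 0.6881 -0.0333  0.16  ] [ 0.5778 -0.0345  0.16  ] [0.6868 0.0471 0.16  ] [0.5769 0.044  0.16  ]
[0.6424 0.0125 0.138 ]
[(0.76, [332.1, 204.8], array([ 0.6637, -0.0008,  0.138 ]))]
146 0.6552148352316498
0.57 29 [ 0.5719 -0.0027  0.161 ]
0.6 40 [ 0.6007 -0.0017  0.1603]
0.63 35 [ 0.6295 -0.0016  0.1606]
0.65 29 [ 0.6475 -0.0011  0.1603]
```

Both views agree: the prong is about 3 mm ahead of the loop centre and within 2 mm sideways. Lowering.

Call:
move_arm(increments=[[[0,0,0,0,0.02,0.3,5],[0,0,0,0,0.02,0.4,5],[0,0,0,-0.02,0.02,0.4,5],[0,0,0,-0.02,0.02,0.3,5],[0,0,0,0,0,0,5]]])

```text
time_s: 9.33
tool_pos: [0.4775, -0.0033, 0.1103]
eef_rot: [0.711, -0.704, 0.002, -0.001]
force: [-0.4, -0.2, -2.8]
width: 0.0214
```

```bash
python3 -c "
from h import *
go([.478,-.003,.107],.8)
"
```

```text
t 9.3333 tcp [ 0.4775 -0.0033  0.1103] w 0.021356605677211215 F [-0.3837 -0.1906 -2.7738]
turn [-0.2  -0.05 -0.23] shift now-axes [-0.012 -0.02   0.132] target-axes [-0.011 -0.021  0.132]
```

Call:
move_arm(increments=[[[0,0,0,0,0.2,0.1,5],[0,0,0,0,0.3,0,5],[0,0,0,0,0.3,0,5],[0,0,0,0,0.3,0,5],[0,0,0,0,0.3,0,5],[0,0,0,0,0.3,0,5],[0,0,0,0,0.3,0,5],[0,0,0,0,0.2,0,5],[0,0,0,0,0,0,5]]])

```text
time_s: 10.08
tool_pos: [0.4181, -0.0041, 0.1088]
eef_rot: [0.711, -0.704, 0.004, -0.003]
force: [2.4, -0.3, -3.5]
width: 0.0214
```

```bash
python3 -c "
from h import *
go([.408,-.003,.107],.8)
"
```

```text
t 10.0833 tcp [ 0.4181 -0.0041  0.1088] w 0.021412322311360473 F [ 2.3664 -0.2614 -3.5384]
turn [-0.57 -0.13 -0.23] shift now-axes [-0.049  0.404  0.066] target-axes [-0.05   0.403  0.07 ]
```

Force along x is about 3 N, matching the bolt's friction. I continue to the stop.

Call:
move_arm(increments=[[[-0.5,-0.1,-0.2,0,0.2,0,5],[0,0,0,0,0.2,0,5],[0,0,0,0,0.15,0,5],[0,0,0,0,0,0,5],[0,0,0,0,0,0,5]]])

```text
time_s: 10.5
tool_pos: [0.4128, -0.0065, 0.1126]
eef_rot: [0.711, -0.703, 0.012, -0.008]
force: [2.0, 0.1, -2.0]
width: 0.0216
```

```bash
python3 -c "
from h import *
go([.408,-.003,.107],.8)
c=eyes.capture('top')
cv2.imwrite('pics/t5.png',cv2.resize(c['color'][150:270,260:420,::-1],(800,600),interpolation=2))
"
```

```text
t 10.5 tcp [ 0.4128 -0.0065  0.1126] w 0.021573234799824977 F [ 2.0406  0.1406 -2.0437]
turn [-1.58 -0.33 -0.1 ] shift now-axes [-0.144  0.198  0.218] target-axes [-0.143  0.192  0.224]
```

View pics/t5.png

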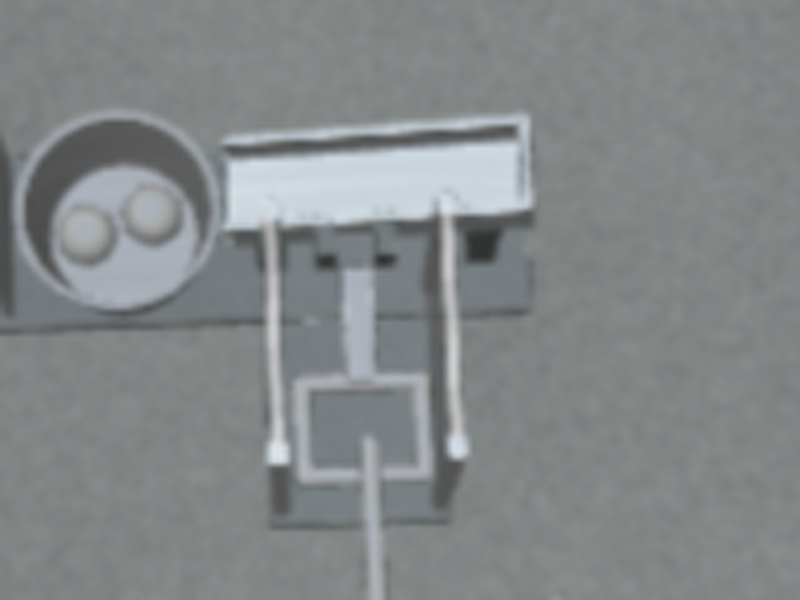

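Both balls are already in the bowl, and the loop has moved about 50 mm. I level the tool and pull the last few mm.

Call:
move_arm(increments=[[[-1.5,-0.3,-0.1,-0.1,0.1,0.2,5],[0,0,0,0,0.15,0,5],[0,0,0,0,0.2,0,5],[0,0,0,0,0.15,0,5],[0,0,0,0,0,0,5]]])

```text
time_s: 10.97
tool_pos: [0.4122, -0.0071, 0.1122]
eef_rot: [0.711, -0.703, 0.017, -0.011]
force: [-1.1, 0.5, -2.0]
width: 0.0214
```

```bash
python3 -c "
from h import *
go([.408,-.003,.107],.8)
print(env.state()['joint_pos'])
c=eyes.capture('top')
cv2.imwrite('pics/t6.png',c['color'][150:270,260:420,::-1])
from h import px
a=cv2.imread('pics/t5.png');b=cv2.resize(c['color'][150:270,260:420,::-1],(800,600),interpolation=2)
for im in(a,b):
  g=cv2.cvtColor(im,6)[:,400:415].mean(1);print([int(k) for k in g[360:500:6]])
"
```

```text
t 10.9667 tcp [ 0.4122 -0.0071  0.1122] w 0.021381995817543475 F [-1.1077  0.4662 -1.9546]
turn [-2.23 -0.47 -0.13] shift now-axes [-0.167  0.175  0.198] target-axes [-0.166  0.167  0.206]
[-0.3058  0.2257  2.0144  0.0058  0.8619  1.2496]
[125, 123, 142, 176, 157, 135, 133, 132, 132, 131, 128, 128, 127, 127, 126, 126, 125, 133, 161, 170, 134, 124, 126, 125]
[125, 123, 142, 176, 157, 136, 133, 132, 131, 131, 128, 128, 127, 127, 126, 126, 125, 133, 160, 170, 134, 124, 126, 126]
```

```bash
python3 -c "
from h import *
c=eyes.capture('top')
g=cv2.cvtColor(c['color'],7)
a=cv2.cvtColor(cv2.imread('pics/top0.png'),6)
def bars(im,u):
  s=im[200:255,u].astype(float).mean(1); s-=np.median(s)
  r=[]
  for k in range(1,54):
    if s[k]>12 and s[k]>=s[k-1] and s[k]>s[k+1]:
      w=np.clip(s[k-1:k+2],0,None); r.append(200+k+(w@[-1,0,1])/w.sum())
  return [px(c,u[len(u)//2],v,.102)[0].round(4) for v in r]
for us in([338,339,340,341],[324,325,326,327]):
  print(bars(a,us),bars(g,us))
s=env.state();print(s['force'],s['ft_torque'],s['joint_torque'])
"
```

```text
[np.float64(0.6735), np.float64(0.6285)] [np.float64(0.6234), np.float64(0.579)]
[np.float64(0.6719), np.float64(0.6288)] [np.float64(0.6225), np.float64(0.5792)]
[ 6.1632  0.8173 -1.666 ] [ 0.0716 -1.06    0.0888] [ -0.3291 -30.6762 -17.0503  -0.3954   1.3426   0.0519]
```

Call:
move_arm(increments=[[[-2.0,-0.4,0,-0.1,0.3,0.2,5],[0,0,0,0,0.4,0.1,5],[0,0,0,0,0.4,0,5]]])

```text
time_s: 11.32
tool_pos: [0.4086, -0.01, 0.112]
eef_rot: [0.709, -0.704, 0.029, -0.019]
force: [43.0, 4.0, -8.7]
width: 0.0215
```

```bash
python3 -c "
from h import *
c=eyes.capture('top')
g=cv2.cvtColor(c['color'],7)
print(g[228:252,338:342].mean(1).astype(int))
a=cv2.cvtColor(cv2.imread('pics/t6.png'),6);print(a[78:102,78:82].mean(1).astype(int))
go([.408,-.003,.107],.8)
"
```

```text
[118 125 126 126 127 126 126 126 125 125 125 126 126 127 133 154 174 161
 127 125 126 126 126 126]
[125 126 126 126 126 126 126 126 125 125 125 126 127 127 134 156 172 157
 124 125 126 126 126 126]
t 11.3667 tcp [ 0.4083 -0.0101  0.1125] w 0.02167421570462395 F [45.7776  4.4122 -7.9521]
turn [-4.01 -0.87 -0.43] shift now-axes [-0.287  0.024  0.213] target-axes [-0.284  0.007  0.219]
```

43 N with no further motion: the bolt is at its stop. I ease forward off the bar, then level.

Call:
move_arm(increments=[[[0,0,0,0,-0.3,0,5],[0,0,0,0,-0.2,0,5],[0,0,0,0,0,0,5]]])

```text
time_s: 11.62
tool_pos: [0.422, -0.0102, 0.1139]
eef_rot: [0.709, -0.704, 0.03, -0.02]
force: [-0.5, -0.1, -3.3]
width: 0.0216
```

```bash
python3 -c "
from h import *
go([.424,-.006,.111],.8)
"
```

```text
t 11.6167 tcp [ 0.422  -0.0102  0.1139] w 0.021563025424882174 F [-0.4747 -0.0519 -3.3422]
turn [-4.04 -0.89 -0.43] shift now-axes [-0.168 -0.073  0.119] target-axes [-0.165 -0.083  0.116]
```

Call:
move_arm(increments=[[[0,0,0,0,0,-0.3,5],[0,0,0,0,0,-0.5,5],[0,0,0,0,0,-0.6,5],[0,0,0,0,0,-0.7,5],[0,0,0,0,0,-0.7,5],[0,0,0,0,0,-0.7,5],[0,0,0,0,0,-0.6,5],[-4.0,-0.9,-0.4,0,0,-0.3,5],[0,0,0,0,0,0,5]]])

```text
time_s: 12.37
tool_pos: [0.4034, -0.0059, 0.2257]
eef_rot: [0.712, -0.702, -0.014, 0.009]
force: [-0.1, 1.0, -3.4]
width: 0.0215
```

```bash
python3 -c "
from h import *
go([.424,-.32,.225],4.7)
c=eyes.capture('top');d=eyes.outline_of('top','rod_hook')[0]
v,u=np.nonzero(d['region']);P=np.array([px(c,a,b,None,0) for a,b in zip(u,v)])
z=env.state()['tool_pos'];s=P[(P[:,2]>z[2]-.03)&(P[:,2]<z[2]+.05)&(P[:,0]>z[0]+.07)]
print(len(s),s[:,0].max()-z[0])
for k in np.arange(z[0]+.07,s[:,0].max(),.02):
  q=s[abs(s[:,0]-k)<.01];print(len(q),np.median(q,0)-z if len(q) else '')
w=c['color'];g=cv2.cvtColor(w,7);print(g[228:252,338:342].mean(1).astype(int))
cv2.imwrite('pics/t7.png',cv2.resize(w[150:270,260:420,::-1],(800,600),interpolation=2))
"
```

```text
t 12.3667 tcp [ 0.4034 -0.0059  0.2257] w 0.021500472994262353 F [-0.089   0.9849 -3.362 ]
turn [ 1.84  0.51 -3.84] shift now-axes [12.575 -0.633 -0.091] target-axes [12.589  0.208  0.028]
185 0.17985831838324506
0 
39 [0.0897 0.0035 0.0107]
35 [0.1104 0.0033 0.0093]
37 [0.1292 0.0043 0.0088]
38 [0.1499 0.005  0.0083]
36 [0.1708 0.0055 0.0074]
[124 125 126 125 126 126 125 126 124 124 124 126 126 127 134 155 172 157
 123 125 125 124 125 126]
```

View pics/t7.png

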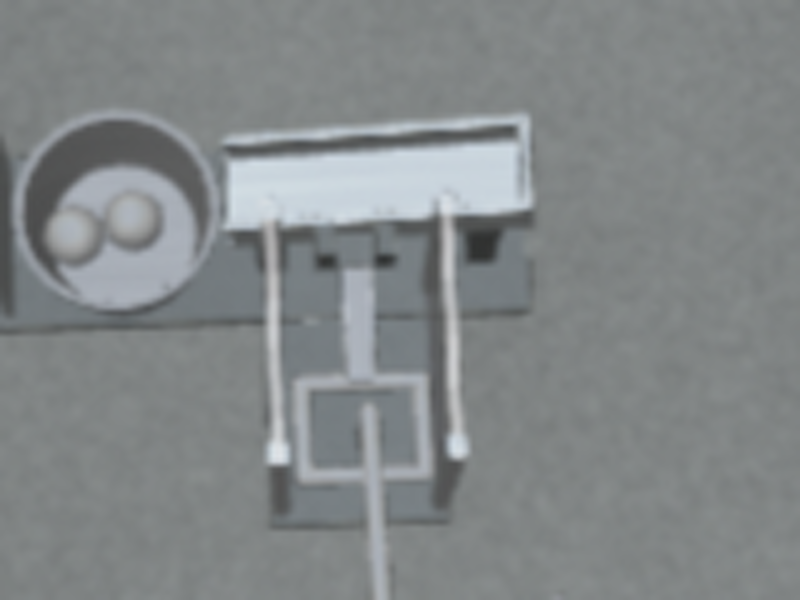

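The bolt stays open, both balls lie in the bowl, and the hook (crop (368,405)) is free above the loop. Now I return to the rest.

Call:
move_arm(increments=[[[1.8,0.5,-3.8,0,0,0,5],[0,0,0,0.5,0,0,5],[0,0,0,0.9,-0.1,0,5],[0,0,0,1,-0.1,0,5],[0,0,0,1,-0.1,0,5],[0,0,0,1,-0.1,0,5],[0,0,0,1,-0.1,0,5],[0,0,0,1,-0.1,0,5],[0,0,0,1,-0.1,0,5],[0,0,0,1,-0.1,0,5],[0,0,0,0.8,-0.1,0,5],[0,0,0,0,0,0,5]]])

```text
time_s: 13.47
tool_pos: [0.4361, -0.2374, 0.2101]
eef_rot: [0.737, -0.676, -0.005, 0.0]
force: [-0.4, -0.7, -3.1]
width: 0.0214
```

```bash
python3 -c "
from h import *
go([.461,-.3245,.2],4.8)
"
```

```text
t 13.4667 tcp [ 0.4361 -0.2374  0.2101] w 0.021394852183494344 F [-0.3798 -0.6734 -3.1177]
turn [0.42 0.45 0.2 ] shift now-axes [ 3.56 -0.69  0.37] target-axes [ 3.554 -0.7    0.403]
```

Call:
move_arm(increments=[[[0.4,0.4,0.2,0.6,-0.15,0,5],[0,0,0,0.8,-0.15,0,5],[0,0,0,0.8,-0.15,0,5],[0,0,0,0.8,-0.15,0,5],[0,0,0,0.5,-0.1,0,5],[0,0,0,0,0,0,5],[0,0,0,0,0,0,5]]])

```text
time_s: 14.05
tool_pos: [0.4575, -0.3204, 0.202]
eef_rot: [0.736, -0.677, -0.006, -0.001]
force: [0.2, 0.0, -2.0]
width: 0.0214
```

```bash
python3 -c "
from h import *
go([.461,-.3245,.12],4.8)
"
```

```text
t 14.05 tcp [ 0.4575 -0.3204  0.202 ] w 0.021415517430567764 F [ 0.2064  0.0363 -1.9945]
turn [ 0.38  0.57 -0.04] shift now-axes [ 0.209 -0.147  3.277] target-axes [ 0.177 -0.125  3.28 ]
```

Call:
move_arm(increments=[[[0.4,0.5,0,0.18,-0.12,0.2,5],[0,0,0,0,0,0.6,5],[0,0,0,0,0,0.7,5],[0,0,0,0,0,0.7,5],[0,0,0,0,0,0.6,5],[0,0,0,0,0,0.3,5],[0,0,0,0,0,0,5]]])

```text
time_s: 14.63
tool_pos: [0.4605, -0.3178, 0.1194]
eef_rot: [0.737, -0.676, 0.001, -0.001]
force: [-0.1, 0.7, -2.8]
width: 0.0211
```

```bash
python3 -c "
from h import *
go([.461,-.3245,.085],4.8)
"
```

```text
t 14.6333 tcp [ 0.4605 -0.3178  0.1194] w 0.021085812499531703 F [-0.1091  0.7456 -2.7994]
turn [-0.13  0.01  0.21] shift now-axes [0.267 0.008 1.376] target-axes [0.267 0.004 1.376]
```

Correct the sideways offset here and check rod alignment from the top before entering the saddles.

Call:
move_arm(increments=[[[-0.1,0,0.2,0.25,0,0.2,5],[0,0,0,0,0,0,5],[0,0,0,0,0,0,5]]])

```text
time_s: 14.88
tool_pos: [0.4616, -0.3241, 0.1152]
eef_rot: [0.736, -0.677, 0.001, -0.0]
force: [0.2, 0.2, -1.6]
width: 0.0215
```

```bash
python3 -c "
from h import *
go([.461,-.3245,.052],4.8)
c=eyes.capture('top');d=eyes.outline_of('top','rod_grip')[0]
v,u=np.nonzero(d['region']);P=np.array([px(c,a,b,None,0) for a,b in zip(u,v)])
z=env.state()['tool_pos'];s=P[(P[:,2]>z[2]-.01)&(P[:,2]<z[2]+.03)]
s=s[s[:,0]>z[0]+.04];print(len(s),s.max(0),s.min(0))
for k in np.arange(z[0]+.05,s[:,0].max(),.02):
  q=s[abs(s[:,0]-k)<.01];print(len(q),np.median(q,0) if len(q) else '')
cv2.imwrite('pics/t8.png',cv2.resize(c['color'][200:350,400:600,::-1],(800,600),interpolation=2))
"
```

```text
t 14.8833 tcp [ 0.4616 -0.3241  0.1152] w 0.021532461488477636 F [ 0.2131  0.1902 -1.6213]
turn [-0.1  -0.08  0.05] shift now-axes [0.011 0.031 2.529] target-axes [0.014 0.027 2.529]
216 [ 0.64   -0.3007  0.141 ] [ 0.5023 -0.3204  0.1056]
34 [ 0.5108 -0.3124  0.1342]
29 [ 0.5324 -0.3154  0.1269]
29 [ 0.5511 -0.3131  0.1267]
28 [ 0.5722 -0.3116  0.1271]
28 [ 0.5923 -0.3093  0.1271]
33 [ 0.6114 -0.3071  0.1264]
35 [ 0.6326 -0.3048  0.1243]
```

View pics/t8.png

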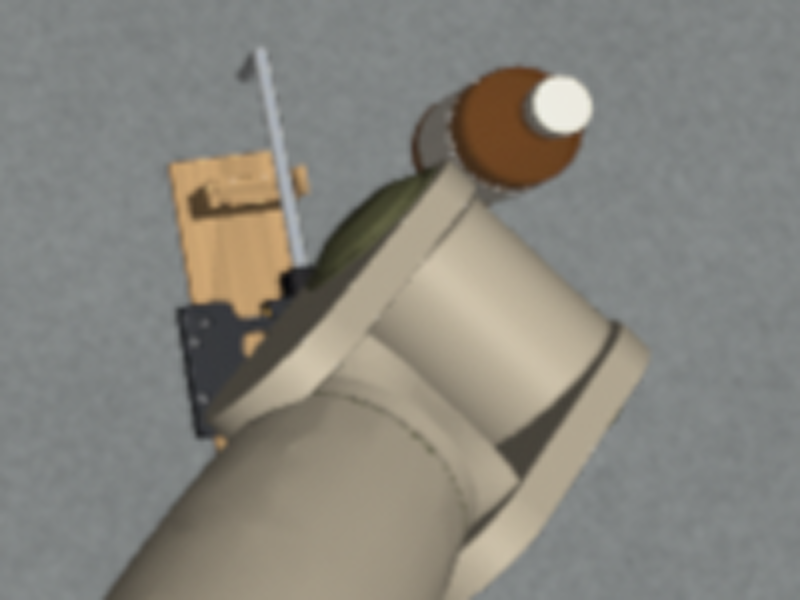

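The rod is level over the rest, its shaft (crop (283,180)) in line with the front saddle and about 1 to 3 mm from its original line. Lowering.

Call:
move_arm(increments=[[[-0.1,0,-0.3,0,0.02,0.3,5],[0,0,0,0.02,0,0.4,5],[0,0,0,0.02,0,0.4,5],[0,0,0,0.02,0,0.4,5],[0,0,0,0,0,0.3,5],[0,0,0,0,0,0,5]]])

```text
time_s: 15.48
tool_pos: [0.4613, -0.326, 0.0661]
eef_rot: [0.738, -0.674, 0.001, 0.001]
force: [0.0, -0.3, -2.5]
width: 0.0213
```

```bash
python3 -c "
from h import *
go([.461,-.3243,.052],4.7)
"
```

```text
t 15.4833 tcp [ 0.4613 -0.326   0.0661] w 0.021272282260984682 F [ 0.0018 -0.3385 -2.5291]
turn [-0.03 -0.13  0.47] shift now-axes [-0.07   0.004  0.562] target-axes [-0.068  0.005  0.562]
```

Call:
move_arm(increments=[[[0,-0.1,0.4,-0.06,0,0.2,5],[0,0,0,0,0,0.15,5],[0,0,0,0,0,0.15,5],[0,0,0,0,0,0.05,5],[0,0,0,0,0,0,5]]])

```text
time_s: 15.9
tool_pos: [0.4617, -0.3247, 0.0527]
eef_rot: [0.736, -0.677, 0.001, -0.0]
force: [-0.8, 0.2, -0.8]
width: 0.0213
```

```bash
python3 -c "
from h import *
go([.461,-.3243,.052],4.7)
"
```

```text
t 15.9 tcp [ 0.4617 -0.3247  0.0527] w 0.02134783918458238 F [-0.7785  0.1866 -0.8387]
turn [-0.08 -0.09  0.06] shift now-axes [-0.016  0.026  0.028] target-axes [-0.016  0.026  0.029]
```

Call:
move_arm(increments=[[[0,0,0,0,0,0.06,5],[0,0,0,0,0,0.03,5],[0,0,0,0,0,0,5]]])

```text
time_s: 16.15
tool_pos: [0.4622, -0.3251, 0.0526]
eef_rot: [0.736, -0.677, 0.002, 0.0]
force: [-0.7, 0.6, -1.4]
width: 0.0213
```

Further downward commands no longer lower it (z .0526 against .0521 at the pick), so it is seated. Opening.

Call:
move_arm(increments=[[[0,0,0,0,0,0,28],[0,0,0,0,0,0,34],[0,0,0,0,0,0,45],[0,0,0,0,0,0,60],[0,0,0,0,0,0,70],[0,0,0,0,0,0,70],[0,0,0,0,0,0,70],[0,0,0,0,0,-0.3,70],[0,0,0,0,0,-0.5,70],[0,0,0,0,0,-0.7,70],[0,0,0,0,0,-0.8,70],[0,0,0,0,0,-0.8,70]]])

```text
time_s: 17.15
tool_pos: [0.461, -0.3239, 0.1307]
eef_rot: [0.736, -0.677, -0.0, -0.0]
force: [-0.6, -0.7, 0.1]
width: 0.0701
```

Call:
move_arm(increments=[[[0,0,0,0,0,-0.8,70],[0,0,0,0,0,-0.8,70],[0,0,0,0.3,0.7,-0.5,70],[0,0,0,0.3,0.8,-0.2,70],[0,0,0,0.3,0.8,0,70],[0,0,0,0.3,0.8,0,70],[0,0,0,0.3,0.8,0,70],[0,0,0,0.3,0.8,0,70],[0,0,0,0.3,0.6,0,70],[0,0,0,0,0,0,70],[0,0,0,0,0,0,70],[0,0,0,0,0,0,70]]])

```text
time_s: 18.15
tool_pos: [0.3297, -0.3901, 0.2037]
eef_rot: [0.737, -0.676, 0.008, 0.001]
force: [0.3, -0.7, 0.1]
width: 0.0703
```

```bash
python3 -c "
from h import *
go([.461,-.3243,.2],4.7)
c=eyes.capture('top')
b=c['color'][130:370,250:570,::-1];cv2.imwrite('pics/t9.png',cv2.resize(b,(800,600),interpolation=2))
o=eyes.outline_of('top','rod_grip')
v,u=np.nonzero(o[0]['region']);P=np.array([px(c,a,b,None,0) for a,b in zip(u,v)]);d=P[(P[:,2]>.04)&(P[:,2]<.09)]
vx=cv2.fitLine(d[:,:2].astype(np.float32),cv2.DIST_HUBER,0,.01,.01).ravel();print(vx,np.degrees(np.arctan(vx[1]/vx[0])),d.min(0),d.max(0))
for x in np.arange(.4,.63,.03):
  q=d[abs(d[:,0]-x)<.01];print(x.round(2),len(q),np.median(q,0) if len(q) else '')
"
```

```text
t 18.15 tcp [ 0.3297 -0.3901  0.2037] w 0.07025046603026629 F [ 0.2953 -0.7059  0.1165]
turn [-0.49 -0.76  0.17] shift now-axes [-2.178 -5.457  0.164] target-axes [-2.192 -5.452  0.146]
[ 0.9964  0.0852  0.5076 -0.3171] 4.8881817 [ 0.3867 -0.3414  0.0409] [ 0.6393 -0.3031  0.0813]
0.4 103 [ 0.4003 -0.3274  0.0744]
0.43 101 [ 0.43   -0.3249  0.0746]
0.46 104 [ 0.4602 -0.3215  0.0745]
0.49 98 [ 0.4902 -0.3182  0.0742]
0.52 37 [ 0.5181 -0.3174  0.0668]
0.55 22 [ 0.5496 -0.3152  0.0654]
0.58 31 [ 0.5801 -0.312   0.0656]
0.61 29 [ 0.6098 -0.309   0.0651]
```

View pics/t9.png

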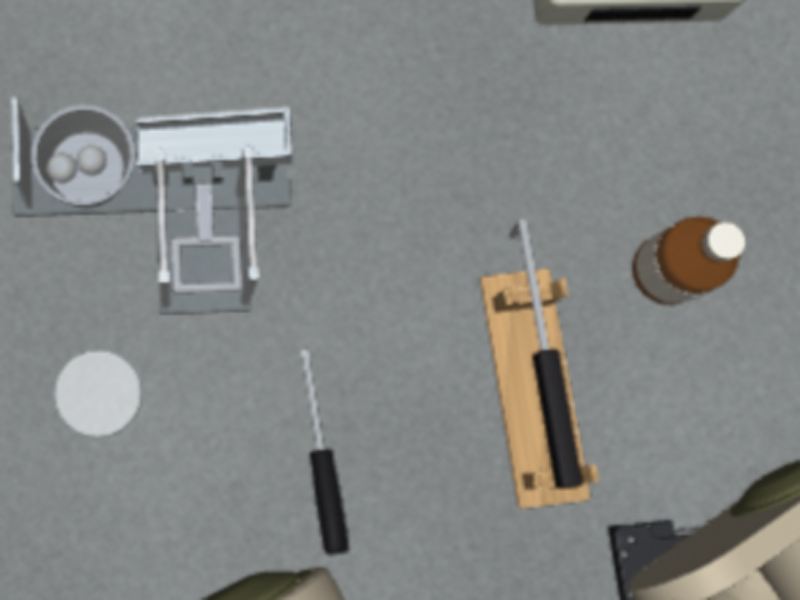

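The rod lies in both saddles as at the start, the bolt is open, both balls are in the bowl (crop (60,168) and (90,160)), and the bystanders stand where they were. I wait for the balls to settle, then hand in.

Call:
move_arm(increments=[[[0,0,0,0,0,0,70],[0,0,0,0,0,0,70],[0,0,0,0,0,0,70],[0,0,0,0,0,0,70],[0,0,0,0,0,0,70],[0,0,0,0,0,0,70],[0,0,0,0,0,0,70],[0,0,0,0,0,0,70],[0,0,0,0,0,0,70],[0,0,0,0,0,0,70],[0,0,0,0,0,0,70],[0,0,0,0,0,0,70]]])

```text
time_s: 19.25
tool_pos: [0.3321, -0.3884, 0.2032]
eef_rot: [0.738, -0.675, 0.007, 0.001]
force: [0.4, -0.3, 0.5]
width: 0.0701
```

Call:
move_arm(increments=[[[0,0,0,0,0,0,70],[0,0,0,0,0,0,70],[0,0,0,0,0,0,70],[0,0,0,0,0,0,70],[0,0,0,0,0,0,70],[0,0,0,0,0,0,70],[0,0,0,0,0,0,70],[0,0,0,0,0,0,70],[0,0,0,0,0,0,70],[0,0,0,0,0,0,70],[0,0,0,0,0,0,70],[0,0,0,0,0,0,70]]])

```text
time_s: 20.25
tool_pos: [0.332, -0.3884, 0.2032]
eef_rot: [0.738, -0.675, 0.007, 0.001]
force: [-0.5, 0.4, -0.3]
width: 0.0702
```

```bash
python3 -c "
from h import *
a=eyes.capture('top')['color'].astype(int)
for i in range(8): b=eyes.capture('top')
for t in('ball1_center','ball2_center','bowl'):
  print(t,[(round(m['conf'],2),px(b,*m['location'],.02)) for m in eyes.mark_of('top',t)[:2]])
d=abs(a-b['color'])[170:215,255:305].max(2);print('ball area diff',d.max(),(d>25).sum())
print(env.state()['time_s'],env.hand_in())
"
```

```text
ball1_center [(0.57, array([0.7076, 0.1434, 0.02  ])), (0.38, array([ 0.598 , -0.4608,  0.02  ]))]
ball2_center [(0.61, array([ 0.4626, -0.337 ,  0.02  ])), (0.58, array([0.7233, 0.1118, 0.02  ]))]
bowl [(0.67, array([0.7239, 0.1141, 0.02  ])), (0.41, array([0.6127, 0.4895, 0.02  ]))]
ball area diff 2 0
the job is handed in; nothing more can be done
20.85 None
```

I pulled the bolt fully open with the rod's hook, both balls ran into the bowl, and the rod is back in its rest. I handed the job in at about 21 s of the 54 s; no verdict was reported.

- **Bolt:** the loop moved about 50 mm as measured from the top camera. That is short of the nominal 55 mm, probably because the bolt did not start exactly at 0. A harder pull, reaching about 45 N, moved it no further, so I take it to be at its stop.
- **Balls:** both were in the bowl in the last picture I viewed, and the ball area did not change over the last 0.4 s or so before hand-in. The network's first match for ball 2 fell on the rod's handle. Its second match was in the bowl, which agrees with the picture.
- **Rod:** it lies in both saddles with the hook end pointing as at the start. The yaw is 4.9° against 4.6° before, and it lies about 2 mm from its original place. I opened the gripper only once further downward commands no longer lowered it.
- **Bystanders:** those in the last picture (dish, screwdriver and reagent bottle) were where they started. The jar, beaker and rack were outside that picture; the arm did not go near them.

While pulling against the stop, the tool tilted about 4°. I levelled it again, and afterwards the rod was level in the hand to within about half a degree, with up to 3 mm of slip along the grip.

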